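Clip the grille cover into the air pump

TASK

Open wide only the parts box whose lid carries the raised oblong with a rib (the picture of the grille cover), leave the other two boxes shut, and take the white grille cover out. Set it in the open filter bay on top of the grey air pump and press it down until the clips at both ends catch under their ledges and the cover is fully home, then let go. Do not knock over or push aside the flask, the rubber bulb or the jar.

Things in the scene. Friction and masses are not known exactly. Their poses are not given: they have to be found in the camera images.
- lid_plate (a joint): White hinged lid of the grey parts box whose lid carries a raised oblong with a rib across it (a picture of the grille cover). Angle in rad: 0 closed, grows as the front edge swings up and back, 1.57 upright, stop at 1.9. A stiff hinge holds the lid at whatever angle it is left; about 2 N at the handle moves it. The grille cover lies in this box.
- lid_plate_handle (a point): Middle of that lid's handle: a round steel bar 11 mm thick, 52 mm long along the lid's y, its axis 35 mm clear above the lid's top face, 12 mm behind the lid's front edge, on two thin posts. Axes turn with the lid; when it is closed x points from the lid's front edge to its hinge, z up.
- lid_plate_hinge (a point): Middle of that lid's hinge line (its y axis), at the far top rim of its box; axes as for the handle. Closed, the handle's middle is 118 mm towards -x and 43 mm up from here. Box fixed, 130 x 104 x 65 mm high, walls 5 mm, centre 65 mm towards -x; lid 130 x 104 x 8 mm. The three boxes stand in a row, 109 mm apart, in any order, on a 10 mm tray.
- lid_disc (a joint): White hinged lid of the grey parts box whose lid carries a raised round disc. Angle in rad: 0 closed, grows as the front edge swings up and back, 1.57 upright, stop at 1.9. A stiff hinge holds the lid at whatever angle it is left; about 2 N at the handle moves it.
- lid_disc_handle (a point): Middle of that lid's handle: a round steel bar 11 mm thick, 52 mm long along the lid's y, its axis 35 mm clear above the lid's top face, 12 mm behind the lid's front edge, on two thin posts. Axes turn with the lid; when it is closed x points from the lid's front edge to its hinge, z up.
- lid_disc_hinge (a point): Middle of that lid's hinge line (its y axis), at the far top rim of its box; axes as for the handle. Closed, the handle's middle is 118 mm towards -x and 43 mm up from here. Box fixed, 130 x 104 x 65 mm high, walls 5 mm, centre 65 mm towards -x; lid 130 x 104 x 8 mm. The three boxes stand in a row, 109 mm apart, in any order, on a 10 mm tray.
- lid_cross (a joint): White hinged lid of the grey parts box whose lid carries a raised diagonal cross. Angle in rad: 0 closed, grows as the front edge swings up and back, 1.57 upright, stop at 1.9. A stiff hinge holds the lid at whatever angle it is left; about 2 N at the handle moves it.
- lid_cross_handle (a point): Middle of that lid's handle: a round steel bar 11 mm thick, 52 mm long along the lid's y, its axis 35 mm clear above the lid's top face, 12 mm behind the lid's front edge, on two thin posts. Axes turn with the lid; when it is closed x points from the lid's front edge to its hinge, z up.
- lid_cross_hinge (a point): Middle of that lid's hinge line (its y axis), at the far top rim of its box; axes as for the handle. Closed, the handle's middle is 118 mm towards -x and 43 mm up from here. Box fixed, 130 x 104 x 65 mm high, walls 5 mm, centre 65 mm towards -x; lid 130 x 104 x 8 mm. The three boxes stand in a row, 109 mm apart, in any order, on a 10 mm tray.
- cover_mid (a point): White clip-in grille cover, 90 g, 54 mm high, lying rib up in the marked box, long side along the box's x. Point: its centre, 27 mm above its underside, 1 mm above the flange's top face. x along its length, z up; same when turned half round. Flange 110 x 70 x 5 mm; on it a central finger rib 64 (x) x 12 (y) x 28 mm high; below it a skirt 90 x 56 mm, 21 mm deep, 82 x 48 in its lowest 9 mm.
- clip_a (a joint): Sprung clip at the cover's +x end: metres pushed in, 0 sprung out (free or caught), 0.006 fully in; 1.2 N plus 0.8 N/mm. Its nose, 22 mm wide, wedge-shaped below, has its tip 51 mm from the cover's centre and 8 mm below the flange's underside.
- clip_b (a joint): Sprung clip at the cover's -x end: metres pushed in, 0 sprung out (free or caught), 0.006 fully in; 1.2 N plus 0.8 N/mm. Its nose, 22 mm wide, wedge-shaped below, has its tip 51 mm from the cover's centre and 8 mm below the flange's underside.
- pump: Fixed grey air pump with two brass hose nozzles on its +x end, 200 (x) x 140 (y) x 70 mm high, flat top with the open filter bay in the middle; origin under its centre. Bay mouth 94 mm (x) by 60 mm (y), 26 mm deep; at each x end a 5 mm thick ledge overhangs a pocket.
- pump_bay (a point): Centre of the bay's mouth, level with the pump's top; x along the bay, z up. Lowered in, the cover first stands on its clips, flange 15 mm too high; pushed straight down (about 10 N, up to 15 N) the clips give by 4 mm, then spring out under the ledges. Home, the flange lies on the pump's top and the cover's centre is 6 mm above this point.
- flask: Bystander: conical glass flask, 84 mm across, 120 mm high, stands loose; origin under its centre.
- bulb: Bystander: dark rubber pipette bulb standing on its flat end, 56 mm across, 75 mm high, loose; origin under its centre.
- jar: Bystander: brown glass jar with a black cap, 66 mm across, 100 mm high, loose; origin under its centre.

How it is judged:
By the outcome, as a careful person would: the job done as asked, in the order asked, and still so for the second after the job is handed in, with the robot touching nothing.
It also fails if it takes over 58 s, if anything falls off the work surface, if the arm or the gripper's body presses on something with over 40 N, if the wrist force passes 120 N, or if a joint passes its speed limit or range.

ROBOT

A 6-joint arm with a two-finger parallel gripper is mounted at the origin on the work surface. World frame = base frame: x ahead of the robot, y to its left, z up, the work surface at z = 0. Lengths are in m, angles in rad, forces in N, time in s.
With the tool pointing down it reaches from about 0.225 to 0.725 m from the base axis. Payload 3.1 kg.
Tool frame: the origin (TCP) lies on the centre line of the jaws, within the pads' length; the fingertips stand 19 mm ahead of it and the grasp point (between the pads) is the TCP; z points along the fingers, y is the direction in which the jaws open and shut (so a half turn about z gives the same grasp; the last joint's range is limited). The gripper opens to 85 mm and grips with 20 to 120 N. Pads are 22 mm wide; open, the fingers measure 114 mm over their backs; the gripper's body (76 mm by 85 mm) begins 54 mm behind the grasp point. The pads swing forward as they close: fully open they stand 13 mm farther back than shut.
Start: joints at [-1.366, 0.048, 0.099, 1.622, 0, 1.443], TCP at [0.171, -0.496, 0.25] pointing down, gripper open.
Joint ranges: [-2.91, 2.91], [-0.99, 1.94], [-1.21, 1.42], [-2.12, 2.29], [-1.49, 1.47], [-3.14, 3.14]. Speed limits (rad/s): [2.79, 2.79, 3.14, 3.14, 3.14, 3.14].

INTERFACE

Orientations are given as a unit quaternion [w, x, y, z].
In Python, from cell import bot gives the robot as it stands.
- The arm moves only by the tool apply_moves, never from a script. Its argument "rows" is a list of rows, each an object of numbers: "x", "y", "z": the shift along the world's x, y, z in m; "roll": the turn about the world's z in rad. A call has 1 to 8 rows; each row shifts and turns the commanded pose from where the row before left it; what a row does not reach is not made up. A row lasts 1/10 s, in which the tool goes at most 50 mm and 8.59 degrees, less where a joint would pass 70% of its speed; a pose out of reach is approached as far as the arm can. A call with a gripper value outside its range is refused whole. "gripper" is the finger opening in m, from 0 to 0.0854, set as the call begins (left out, the last holds). The fingers move at their own pace and stop on an object; "squeeze" is the grip in N (left out, the last holds). Time passes only in rows, so rows that do not move let the fingers close. It gives the time, the measured TCP pose, the force and the opening at its end, in the units of the state.
- bot.read_state(): the state, without advancing time (a new reading comes with each control period).
- bot.read_camera(name): name is "scene" or "top"; returns a dict with "image" (384x512x3 uint8, red, green, blue), "range_z" (384x512 float32, m along the optical axis (not along the pixel's ray), 0 where there is no reading), "fx", "fy", "cx", "cy" (pixels), "R" (3x3) and "t" (3): a world point X has camera coordinates R X + t. Camera axes: x right, y down, z forward; pixel columns grow to the right and rows downward; lengths in m; the calibration is good to about 2 mm. A picture is of the moment at which its call begins.
- bot.close_job(): hands the job in, once; it reports no verdict.
The state is a dict: "clock": time; "q": joint angles; "qvel": joint speeds; "tau": joint torques, N m; "ee_pos": TCP position; "eef_rot": TCP orientation; "contact_force": force on the tool from outside, world axes, zero at the start; "torque": the same for the moment, N m; "grip_width": finger opening in m.
Only numpy, scipy, OpenCV 4.12 (cv2) and the standard library are available. Lean on these libraries where they do the work, as an engineer would, in place of code of your own. Each camera call takes 0.05 s, during which the arm holds its last target. There are 200 camera calls.

## Working session

There is one attempt and no reset: what is moved stays moved. The work goes in short steps, Python scripts to look and compute and a tool call to move; the robot and the scene stay as the last step left them, time stands still between calls to the robot, and variables do not carry over. Pictures are saved under pics/ and viewed, about 8 in all and at most 12, crops included, and the job is handed in when it is done.

Besides the shell and the picture viewer there is one more tool, called after ">>>" as a command line: name --argument value ..., lists and objects as JSON in quotes. apply_moves: Moves the arm, as the interface text tells. Its arguments: {"type":"object","properties":{"rows":{"type":"array","items":{"type":"object","properties":{"x":{"type":"number"},"y":{"type":"number"},"z":{"type":"number"},"roll":{"type":"number"}}}},"gripper":{"type":"number"},"squeeze":{"type":"number"}},"required":["rows"]}

```bash
mkdir -p pics; ls; cat > h.py <<'E'
import numpy as np, cv2, pickle
from cell import bot
def snap(n,tag):
    c=bot.read_camera(n); pickle.dump(c,open(f'pics/{tag}.pkl','wb'))
    cv2.imwrite(f'pics/{tag}.png',cv2.cvtColor(c['image'],cv2.COLOR_RGB2BGR)); return c
def load(tag): return pickle.load(open(f'pics/{tag}.pkl','rb'))
def cloud(c):
    z=c['range_z']; v,u=np.mgrid[:z.shape[0],:z.shape[1]]
    P=np.stack([(u-c['cx'])/c['fx']*z,(v-c['cy'])/c['fy']*z,z],-1)
    W=(P-np.asarray(c['t']))@np.asarray(c['R']); W[z==0]=np.nan; return W
E
python3 - <<'E'
from h import *
a=snap('scene','s0');b=snap('top','t0')
for n,c in(('s',a),('t',b)):print(n,c['fx'],c['cx'],c['cy'],np.round(c['R'],3).tolist(),np.round(c['t'],3))
m=np.hstack([cv2.imread('pics/s0.png'),cv2.imread('pics/t0.png')])
cv2.imwrite('pics/t0b.png',cv2.resize(cv2.imread('pics/t0.png'),(800,600)))
s=bot.read_state();print({k:np.round(v,3).tolist() for k,v in s.items()})
E
```

```text
pics
s 348.7497644210795 254.88926624874833 182.12958980810075 [[0.834, 0.551, 0.011], [0.458, -0.682, -0.57], [-0.307, 0.481, -0.821]] [-0.52  -0.172  1.101]
t 421.2810399253612 255.05791646587912 188.02663844572717 [[-0.013, -1.0, 0.016], [-0.992, 0.011, -0.126], [0.126, -0.018, -0.992]] [0.037 0.585 0.908]
{'clock': 0.1, 'q': [-1.366, 0.049, 0.098, 1.622, -0.0, 1.443], 'qvel': [0.0, -0.002, 0.004, 0.001, -0.001, 0.001], 'tau': [0.003, -33.985, 32.094, 0.016, -0.0, -0.0], 'ee_pos': [0.171, -0.496, 0.249], 'eef_rot': [-0.001, 0.986, 0.166, -0.0], 'contact_force': [0.329, -0.456, 0.245], 'torque': [-0.009, -0.048, -0.007], 'grip_width': 0.086}
```

View pics/t0b.png

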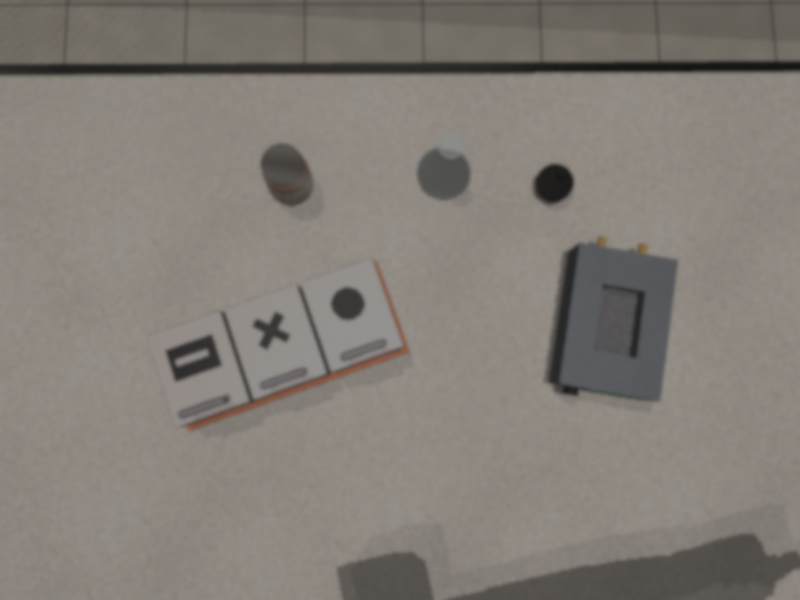

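View pics/s0.png

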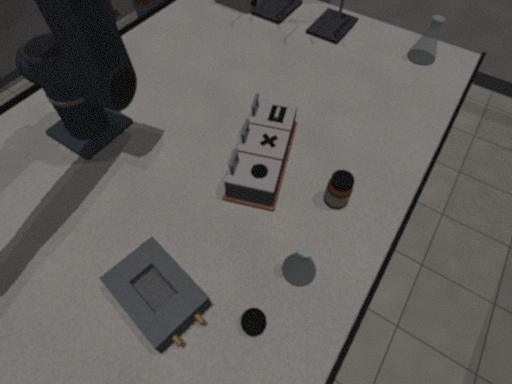

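The top picture shows the three boxes at left. The oblong-with-rib box is leftmost at about (195,365) in the 800x600 view, the cross is in the middle and the disc at right. The pump is at (618,322), with its nozzles pointing away from the robot. The jar (287,175), flask (443,172) and bulb (553,183) stand behind. Next I fit the poses.

```bash
python3 - <<'E'
from h import *
for tag in('t0','s0'):
    c=load(tag);W=cloud(c);z=W[...,2]
    print(tag,'table z',np.nanmedian(z[200:300]) )
    tz=.083
    def fit(m,name):
        m=cv2.morphologyEx(m.astype(np.uint8),cv2.MORPH_OPEN,np.ones((3,3)))
        n,l,s,_=cv2.connectedComponentsWithStats(m)
        for i in range(1,n):
            if s[i,4]>150:
                P=W[l==i]; r=cv2.minAreaRect((P[:,:2]*1000).astype(np.float32))
                print(name,s[i].tolist(),np.round(r[0],1),np.round(r[1],1),round(r[2],2),'z',np.round(np.median(P[:,2]),4),np.round(np.nanstd(P[:,2]),4))
    fit((z>.074)&(z<.093)&(W[...,0]>.2),'lid')
    fit((z>.060)&(z<.077)&(W[...,1]<0)&(W[...,0]>.2),'pump')
    fit((z>.025)&(z<.055)&(W[...,1]<0)&(W[...,0]>.2),'bay')
    fit((z>.1)&(z<.14)&(W[...,0]>.25)&(W[...,1]>-.2),'hnd')
c=load('t0');R=np.array(c['R']);t=np.array(c['t'])
def px(u,v,h):
    d=R.T@np.array([(u-c['cx'])/c['fx'],(v-c['cy'])/c['fy'],1]);o=-R.T@t
    return np.round(o+d*(h-o[2])/d[2],4)[:2]
for n,u,v,h in[('oblong',194,357,.085),('disc',347,303,.085),('pumpTL',580,245,.07),('TR',677,261,.07),('BR',660,400,.07),('BL',559,384,.07),
 ('lidTL',152,337,.083),('lidTR',375,261,.083),('lidBR',403,345,.083),('lidBL',182,425,.083),('hA0',181,414,.118),('hA1',229,399,.118),('hD0',342,356,.118),('hD1',385,342,.118),
 ('bayTL',602,286,.07),('bayTR',644,291,.07),('bayBR',638,357,.07),('bayBL',596,353,.07)]:
    print(n,px(u/1.5625,v/1.5625,h))
for n in('t0',):
    im=cv2.imread('pics/t0.png');a=cv2.resize(im[165:275,95:265],None,fx=4.6,fy=4.6,interpolation=cv2.INTER_CUBIC)
    b=cv2.resize(im[150:260,345:440],None,fx=4.6,fy=4.6,interpolation=cv2.INTER_CUBIC)
    cv2.imwrite('pics/za.png',a);print(a.shape);cv2.imwrite('pics/zb.png',b)
E
```

```text
t0 table z 0.0009324978638015184
lid [193, 166, 65, 72, 2800] [552.1  95.2] [130. 104.] 19.01 z 0.0839 0.0025
lid [144, 183, 65, 73, 2876] [516.9 198.1] [130.2 104.1] 18.94 z 0.0838 0.0023
lid [95, 200, 65, 74, 2875] [481.5 301.3] [129.9 104.8] 18.96 z 0.084 0.0024
pump [358, 156, 76, 101, 4905] [ 540.3 -274.8] [142.2 200.5] 79.07 z 0.0701 0.0019
bay [271, 101, 29, 22, 299] [763.6 -41.2] [66.2 49. ] 85.98 z 0.0386 0.0084
bay [344, 105, 24, 24, 387] [ 749.6 -204.1] [54.5 50.8] 56.34 z 0.0399 0.007
bay [381, 183, 29, 46, 1067] [ 542.8 -279.8] [54.2 96.4] 79.06 z 0.0453 0.0021
hnd [281, 86, 17, 18, 241] [774.2 -41.4] [34.3 34.8] 32.18 z 0.1196 0.0039
hnd [219, 218, 29, 13, 159] [502.4  77.5] [10.8 60.4] 18.4 z 0.1232 0.002
hnd [167, 236, 30, 14, 167] [466.8 180.8] [10.7 61.2] 18.94 z 0.1227 0.002
hnd [115, 254, 29, 14, 153] [431.6 283.8] [10.7 59.6] 19.19 z 0.123 0.0018
s0 table z -0.0006245447185794377
lid [224, 99, 73, 94, 3973] [518.1 196.7] [130.2 325.4] 19.03 z 0.0835 0.0025
pump [100, 238, 109, 111, 5038] [ 541.5 -275.5] [140.1 201.9] 79.22 z 0.0696 0.0015
bay [285, 258, 29, 23, 288] [778.7 -56.6] [69.4 40.8] 11.53 z 0.0383 0.0083
bay [130, 266, 46, 47, 1167] [ 532.8 -273.8] [60.1 95.5] 79.18 z 0.0447 0.0015
bay [157, 301, 53, 51, 399] [ 650.4 -296.7] [138.4  23.4] 79.15 z 0.0399 0.0071
bay [240, 308, 26, 27, 507] [ 752.8 -206.6] [53.4 53.8] 34.54 z 0.0396 0.0067
hnd [296, 242, 17, 18, 239] [774.6 -41.9] [34.4 35.5] 31.89 z 0.1194 0.0047
oblong [0.4969 0.306 ]
disc [0.5674 0.1012]
pumpTL [ 0.6474 -0.2249]
TR [ 0.6233 -0.3606]
BR [ 0.4311 -0.3244]
BL [ 0.4545 -0.1869]
lidTL [0.5245 0.3635]
lidTR [0.6252 0.0627]
lidBR [0.5097 0.0259]
lidBL [0.4075 0.32  ]
hA0 [0.4236 0.3109]
hA1 [0.4417 0.2504]
hD0 [0.4947 0.1058]
hD1 [0.5121 0.05  ]
bayTL [ 0.589 -0.253]
bayTR [ 0.5813 -0.3114]
bayBR [ 0.4899 -0.2976]
bayBL [ 0.4961 -0.2398]
(506, 782, 3)
```

View pics/za.png

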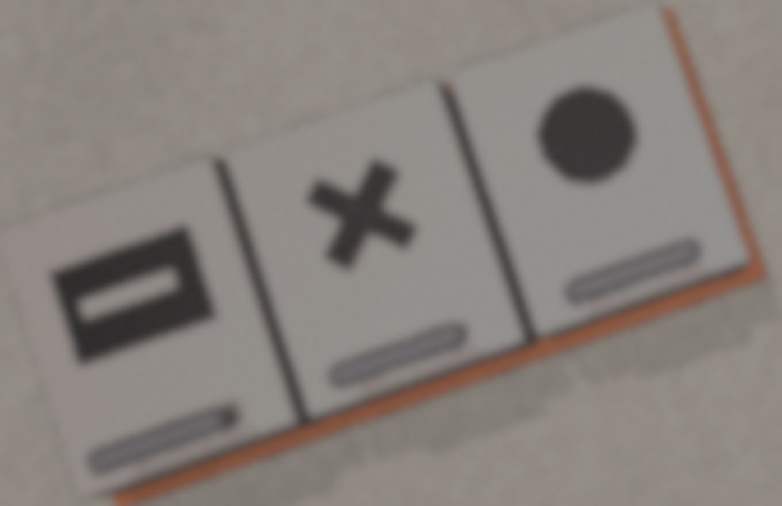

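View pics/zb.png

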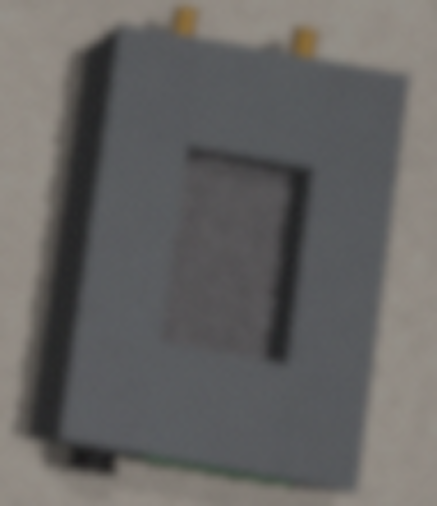

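The za crop confirms it: oblong-with-rib at (133,295), cross at (360,215), disc at (587,135). The zb crop shows the bay at (240,255), with the nozzles at the +x end. Target box centre is about (0.482, 0.301) with its x axis at 18.9°, so the handle is at (0.432, 0.2835, 0.118). The bay is at (0.5405, -0.275), x axis at -10.9°. Now moving to above the handle.

>>> apply_moves --rows '[{"x": 0.013, "y": 0.039, "roll": 0.0783}, {"x": 0.013, "y": 0.039, "roll": 0.0783}, {"x": 0.013, "y": 0.039, "roll": 0.0783}, {"x": 0.013, "y": 0.039, "roll": 0.0783}, {"x": 0.013, "y": 0.039, "roll": 0.0783}, {"x": 0.013, "y": 0.039, "roll": 0.0783}, {"x": 0.013, "y": 0.039, "roll": 0.0783}, {"x": 0.013, "y": 0.039, "roll": 0.0783}]' --gripper 0.05

```text
validation failed for argument at $.ro...
```

>>> apply_moves --rows '[{"x": 0.013, "y": 0.039, "roll": 0.0783}, {"x": 0.013, "y": 0.039, "roll": 0.0783}, {"x": 0.013, "y": 0.039, "roll": 0.0783}, {"x": 0.013, "y": 0.039, "roll": 0.0783}, {"x": 0.013, "y": 0.039, "roll": 0.0783}, {"x": 0.013, "y": 0.039, "roll": 0.0783}, {"x": 0.013, "y": 0.039, "roll": 0.0783}, {"x": 0.013, "y": 0.039, "roll": 0.0783}]'

```text
validation failed for argument at $.ro...
```

>>> apply_moves --rows '[{"x": 0.013, "y": 0.039, "roll": 0.0783}, {"x": 0.013, "y": 0.039, "roll": 0.0783}, {"x": 0.013, "y": 0.039, "roll": 0.0783}, {"x": 0.013, "y": 0.039, "roll": 0.0783}, {}, {}]'

```text
validation failed for argument at $.ro...
```

>>> apply_moves --rows '[{"x": 0.013, "y": 0.039, "z": 0, "roll": 0.0783}, {"x": 0.013, "y": 0.039, "z": 0, "roll": 0.0783}, {"x": 0.013, "y": 0.039, "z": 0, "roll": 0.0783}, {"x": 0.013, "y": 0.039, "z": 0, "roll": 0.0783}, {"x": 0.013, "y": 0.039, "z": 0, "roll": 0.0783}, {"x": 0.013, "y": 0.039, "z": 0, "roll": 0.0783}, {"x": 0.013, "y": 0.039, "z": 0, "roll": 0.0783}, {"x": 0.013, "y": 0.039, "z": 0, "roll": 0.0783}]' --gripper 0.05

```text
clock: 0.9
ee_pos: [0.2755, -0.1825, 0.2499]
eef_rot: [-0.0, 0.887, 0.462, 0.0]
contact_force: [1.7, -0.0, 0.7]
grip_width: 0.0501
```

All four keys are needed.

>>> apply_moves --rows '[{"x": 0.013, "y": 0.039, "z": 0, "roll": 0.0783}, {"x": 0.013, "y": 0.039, "z": 0, "roll": 0.0783}, {"x": 0.013, "y": 0.039, "z": 0, "roll": 0.0783}, {"x": 0.013, "y": 0.039, "z": 0, "roll": 0.0783}, {"x": 0.013, "y": 0.039, "z": 0, "roll": 0.0783}, {"x": 0.013, "y": 0.039, "z": 0, "roll": 0.0783}, {"x": 0.013, "y": 0.039, "z": 0, "roll": 0.0783}, {"x": 0.013, "y": 0.039, "z": 0, "roll": 0.0783}]'

```text
clock: 1.7
ee_pos: [0.3794, 0.1297, 0.2499]
eef_rot: [0.0, 0.7, 0.714, -0.0]
contact_force: [0.8, -0.7, 0.2]
grip_width: 0.0498
```

>>> apply_moves --rows '[{"x": 0.013, "y": 0.039, "z": 0, "roll": 0.0783}, {"x": 0.013, "y": 0.039, "z": 0, "roll": 0.0783}, {"x": 0.013, "y": 0.039, "z": 0, "roll": 0.0783}, {"x": 0.013, "y": 0.039, "z": 0, "roll": 0.0783}, {"x": 0, "y": 0, "z": -0.02, "roll": 0}, {"x": 0, "y": 0, "z": -0.02, "roll": 0}, {"x": 0, "y": 0, "z": 0, "roll": 0}]'

```text
clock: 2.4
ee_pos: [0.4294, 0.2833, 0.2061]
eef_rot: [-0.002, 0.582, 0.813, -0.004]
contact_force: [-0.3, -0.5, -0.8]
grip_width: 0.05
```

>>> apply_moves --rows '[{"x": 0, "y": 0, "z": -0.025, "roll": 0}, {"x": 0, "y": 0, "z": -0.025, "roll": 0}, {"x": 0, "y": 0, "z": -0.02, "roll": 0}, {"x": 0, "y": 0, "z": -0.015, "roll": 0}, {"x": 0, "y": 0, "z": 0, "roll": 0}, {"x": 0, "y": 0, "z": 0, "roll": 0}]'

```text
clock: 3.0
ee_pos: [0.4317, 0.2838, 0.126]
eef_rot: [0.0, 0.582, 0.813, 0.0]
contact_force: [-0.2, 0.2, -0.9]
grip_width: 0.0503
```

>>> apply_moves --rows '[{"x": 0, "y": 0, "z": 0, "roll": 0}, {"x": 0, "y": 0, "z": 0, "roll": 0}, {"x": 0, "y": 0, "z": 0, "roll": 0}, {"x": 0, "y": 0, "z": 0, "roll": 0}, {"x": 0, "y": 0, "z": 0, "roll": 0}]' --gripper 0 --squeeze 25

```text
clock: 3.5
ee_pos: [0.4325, 0.2843, 0.1266]
eef_rot: [0.001, 0.582, 0.813, 0.001]
contact_force: [1.7, 0.6, 3.8]
grip_width: 0.0099
```

>>> apply_moves --rows '[{"x": 0, "y": 0, "z": 0, "roll": 0}, {"x": 0, "y": 0, "z": -0.003, "roll": 0}, {"x": 0, "y": 0, "z": -0.002, "roll": 0}]' --gripper 0.03

```text
clock: 3.8
ee_pos: [0.4308, 0.2835, 0.1193]
eef_rot: [-0.001, 0.582, 0.813, -0.001]
contact_force: [0.2, 0.1, -0.1]
grip_width: 0.0301
```

>>> apply_moves --rows '[{"x": 0, "y": 0, "z": 0, "roll": 0}, {"x": 0, "y": 0, "z": 0, "roll": 0}, {"x": 0, "y": 0, "z": 0, "roll": 0}, {"x": 0, "y": 0, "z": 0, "roll": 0}]' --gripper 0 --squeeze 30

```text
clock: 4.2
ee_pos: [0.4328, 0.2842, 0.1199]
eef_rot: [0.001, 0.582, 0.813, 0.001]
contact_force: [4.7, 1.5, -4.5]
grip_width: 0.0096
```

```bash
python3 - <<'E'
import numpy as np
r=np.hypot(.118,.043);a0=np.arctan2(.043,.118);u=np.array([.946,.324])
th=np.radians(np.arange(0,109,4.5));p=np.c_[-r*np.cos(a0+th),r*np.sin(a0+th)]
d=np.diff(p,axis=0)
for t,e in zip(th[1:],d):print(round(t,2),np.round([*(e[0]*u),e[1]],4))
E
```

```text
0.08 [0.0035 0.0012 0.0091]
0.16 [0.0042 0.0014 0.0088]
0.24 [0.0048 0.0017 0.0084]
0.31 [0.0055 0.0019 0.008 ]
0.39 [0.006  0.0021 0.0075]
0.47 [0.0066 0.0023 0.007 ]
0.55 [0.0071 0.0024 0.0064]
0.63 [0.0075 0.0026 0.0058]
0.71 [0.0079 0.0027 0.0052]
0.79 [0.0083 0.0028 0.0045]
0.86 [0.0086 0.0029 0.0038]
0.94 [0.0089 0.003  0.0031]
1.02 [0.0091 0.0031 0.0023]
1.1 [0.0092 0.0032 0.0016]
1.18 [0.0093 0.0032 0.0008]
1.26 [0.0093 0.0032 0.    ]
1.34 [ 0.0093  0.0032 -0.0007]
1.41 [ 0.0092  0.0032 -0.0015]
1.49 [ 0.0091  0.0031 -0.0023]
1.57 [ 0.0089  0.003  -0.003 ]
1.65 [ 0.0086  0.003  -0.0037]
1.73 [ 0.0083  0.0029 -0.0044]
1.81 [ 0.008   0.0027 -0.0051]
1.88 [ 0.0076  0.0026 -0.0058]
```

>>> apply_moves --rows '[{"x": 0.0035, "y": 0.0012, "z": 0.0091, "roll": 0}, {"x": 0.0042, "y": 0.0014, "z": 0.0088, "roll": 0}, {"x": 0.0048, "y": 0.0017, "z": 0.0084, "roll": 0}, {"x": 0.0055, "y": 0.0019, "z": 0.008, "roll": 0}, {"x": 0.006, "y": 0.0021, "z": 0.0075, "roll": 0}, {"x": 0.0066, "y": 0.0023, "z": 0.007, "roll": 0}, {"x": 0.0071, "y": 0.0024, "z": 0.0064, "roll": 0}, {"x": 0, "y": 0, "z": 0, "roll": 0}]'

```text
clock: 5.0
ee_pos: [0.4688, 0.2966, 0.176]
eef_rot: [-0.001, 0.582, 0.813, -0.001]
contact_force: [-0.6, 0.2, -0.4]
grip_width: 0.0097
```

>>> apply_moves --rows '[{"x": 0.0075, "y": 0.0026, "z": 0.0058, "roll": 0}, {"x": 0.0079, "y": 0.0027, "z": 0.0052, "roll": 0}, {"x": 0.0083, "y": 0.0028, "z": 0.0045, "roll": 0}, {"x": 0.0086, "y": 0.0029, "z": 0.0038, "roll": 0}, {"x": 0.0089, "y": 0.003, "z": 0.0031, "roll": 0}, {"x": 0.0091, "y": 0.0031, "z": 0.0023, "roll": 0}, {"x": 0.0092, "y": 0.0032, "z": 0.0016, "roll": 0}, {"x": 0.0093, "y": 0.0032, "z": 0.0008, "roll": 0}]'

```text
clock: 5.8
ee_pos: [0.5368, 0.3199, 0.2041]
eef_rot: [-0.0, 0.582, 0.813, -0.001]
contact_force: [-3.2, -1.5, 4.4]
grip_width: 0.0096
```

>>> apply_moves --rows '[{"x": 0.0093, "y": 0.0032, "z": 0, "roll": 0}, {"x": 0.0093, "y": 0.0032, "z": -0.0007, "roll": 0}, {"x": 0.0092, "y": 0.0032, "z": -0.0015, "roll": 0}, {"x": 0.0091, "y": 0.0031, "z": -0.0023, "roll": 0}, {"x": 0.0089, "y": 0.003, "z": -0.003, "roll": 0}, {"x": 0.0086, "y": 0.003, "z": -0.0037, "roll": 0}, {"x": 0.0083, "y": 0.0029, "z": -0.0044, "roll": 0}, {"x": 0, "y": 0, "z": 0, "roll": 0}]'

```text
clock: 6.6
ee_pos: [0.6021, 0.3424, 0.186]
eef_rot: [0.0, 0.582, 0.813, 0.001]
contact_force: [1.2, 1.0, 0.1]
grip_width: 0.01
```

>>> apply_moves --rows '[{"x": 0, "y": 0, "z": 0, "roll": 0}, {"x": 0, "y": 0, "z": 0, "roll": 0}, {"x": 0, "y": 0, "z": 0.01, "roll": 0}, {"x": 0, "y": 0, "z": 0.03, "roll": 0}, {"x": 0, "y": 0, "z": 0.03, "roll": 0}, {"x": 0, "y": 0, "z": 0.03, "roll": 0}]' --gripper 0.02

```text
clock: 7.2
ee_pos: [0.6003, 0.3418, 0.2891]
eef_rot: [0.0, 0.582, 0.813, 0.0]
contact_force: [0.4, 0.1, 0.3]
grip_width: 0.02
```

>>> apply_moves --rows '[{"x": -0.01, "y": -0.005, "z": 0.01, "roll": 0.143}, {"x": -0.023, "y": -0.025, "z": 0, "roll": 0.143}, {"x": -0.023, "y": -0.025, "z": 0, "roll": 0.143}, {"x": -0.023, "y": -0.03, "z": 0, "roll": 0.143}, {"x": -0.023, "y": -0.03, "z": 0, "roll": 0.143}, {"x": -0.023, "y": -0.03, "z": 0, "roll": 0.143}, {"x": -0.023, "y": -0.03, "z": 0, "roll": 0.143}, {"x": -0.023, "y": -0.03, "z": 0, "roll": 0.143}]' --gripper 0.045

```text
clock: 8.0
ee_pos: [0.4285, 0.1359, 0.2981]
eef_rot: [0.001, 0.046, 0.999, 0.0]
contact_force: [1.0, -1.1, -0.5]
grip_width: 0.0449
```

```bash
python3 - <<'E'
from h import *
c=snap('top','t1');d=snap('scene','s1')
a=cv2.resize(cv2.imread('pics/t1.png')[130:290,70:280],None,fx=3.6,fy=3.6,interpolation=cv2.INTER_CUBIC);cv2.imwrite('pics/zc.png',a)
for c in(c,d):
    W=cloud(c);x,y,z=W[...,0],W[...,1],W[...,2]
    u=(x-.482)*.946+(y-.3006)*.324;v=-(x-.482)*.324+(y-.3006)*.946
    m=(abs(u)<.058)&(abs(v)<.045)&(z>.06)&(z<.074)
    r=cv2.minAreaRect((W[m][:,:2]*1000).astype(np.float32));print('rib',m.sum(),np.round(W[m].mean(0),4),r)
    m=(abs(u)<.058)&(abs(v)<.045)&(z>.03)&(z<.05)
    r=cv2.minAreaRect((W[m][:,:2]*1000).astype(np.float32));print('flange',m.sum(),np.round(np.median(W[m],0),4),r)
    m=(u>.055)&(u<.2)&(abs(v)<.05)&(z>.1)&(z<.2);print('lid',m.sum(),np.round([u[m].min(),u[m].max(),z[m].max()],3) if m.sum() else '')
E
```

```text
rib 77 [0.5003 0.3032 0.0683] ((498.59185791015625, 302.97430419921875), (28.03319549560547, 12.515191078186035), 17.957828521728516)
flange 565 [0.5151 0.309  0.0412] ((510.3612976074219, 307.1560974121094), (50.11353302001953, 70.65750885009766), 17.789464950561523)
lid 1278 [0.068 0.131 0.2  ]
rib 118 [0.4798 0.3022 0.067 ] ((477.94134521484375, 316.1764221191406), (107.10906982421875, 57.82374954223633), 18.57097816467285)
flange 275 [0.4838 0.3017 0.0411] ((477.8099365234375, 313.1424865722656), (109.8286361694336, 63.552207946777344), 18.325149536132812)
lid 247 [0.069 0.132 0.199]
```

View pics/zc.png

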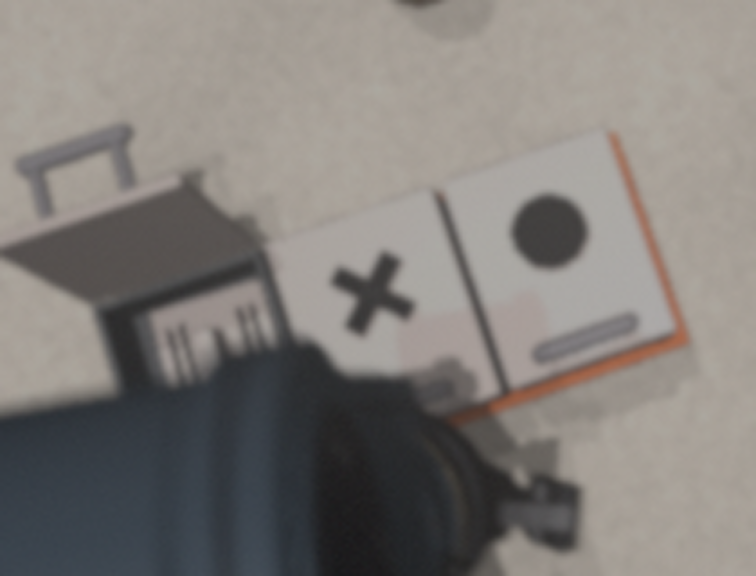

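The lid is upright and leaning back, and the other two boxes are shut. The arm hides half the cover, so I back off for a clean look.

>>> apply_moves --rows '[{"x": -0.01, "y": -0.035, "z": 0, "roll": 0.084}, {"x": -0.01, "y": -0.035, "z": 0, "roll": 0.084}, {"x": -0.01, "y": -0.035, "z": 0, "roll": 0.084}, {"x": -0.01, "y": -0.035, "z": 0, "roll": 0.084}, {"x": -0.01, "y": -0.035, "z": 0, "roll": 0.084}, {"x": 0, "y": 0, "z": 0, "roll": 0}]'

```text
clock: 8.7
ee_pos: [0.3795, -0.041, 0.2981]
eef_rot: [0.001, -0.157, 0.988, -0.001]
contact_force: [0.5, -1.0, 0.4]
grip_width: 0.0448
```

```bash
python3 - <<'E'
from h import *
c=snap('top','t2')
a=cv2.resize(cv2.imread('pics/t2.png')[170:270,80:170],None,fx=5.5,fy=5.5,interpolation=cv2.INTER_CUBIC);cv2.imwrite('pics/zd.png',a)
W=cloud(c);x,y,z=W[...,0],W[...,1],W[...,2]
u=(x-.482)*.946+(y-.3006)*.324;v=-(x-.482)*.324+(y-.3006)*.946
for n,a,b,B in(('rib',.062,.073,.025),('flange',.03,.05,.043)):
    m=(abs(u)<.057)&(abs(v)<B)&(z>a)&(z<b)
    r=cv2.minAreaRect((W[m][:,:2]*1000).astype(np.float32));print(n,m.sum(),np.round(W[m].mean(0),4),np.round(r[0],1),np.round(r[1],1),round(r[2],2))
E
```

```text
rib 188 [0.4816 0.2974 0.0686] [481.6 298. ] [63.6 13.1] 17.39
flange 1389 [0.4811 0.2969 0.0413] [481.7 298.3] [110.   70.4] 17.01
```

View pics/zd.png

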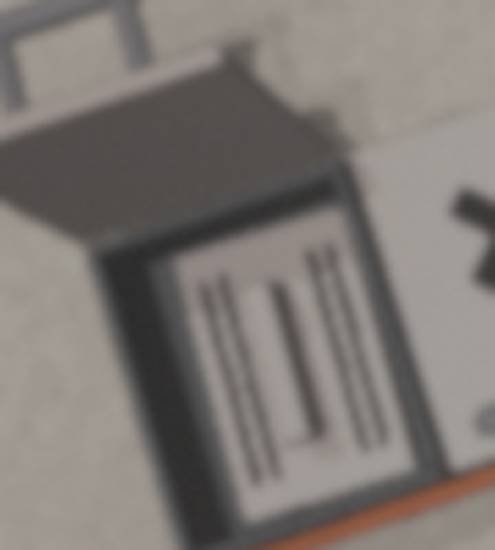

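The crop shows the cover rib up, with the rib at about (290,365), slightly turned in the box. The fit gives centre (0.482, 0.298) at 17.2°. Going in.

>>> apply_moves --rows '[{"x": 0.0128, "y": 0.0423, "z": 0, "roll": -0.015}, {"x": 0.0128, "y": 0.0423, "z": 0, "roll": 0}, {"x": 0.0128, "y": 0.0423, "z": 0, "roll": 0}, {"x": 0.0128, "y": 0.0423, "z": 0, "roll": 0}, {"x": 0.0128, "y": 0.0423, "z": 0, "roll": 0}, {"x": 0.0128, "y": 0.0423, "z": -0.02, "roll": 0}, {"x": 0.0128, "y": 0.0423, "z": -0.02, "roll": 0}, {"x": 0.0128, "y": 0.0423, "z": -0.02, "roll": 0}]'

```text
clock: 9.55
ee_pos: [0.482, 0.3045, 0.2369]
eef_rot: [0.001, -0.153, 0.988, 0.001]
contact_force: [1.2, 0.5, -0.7]
grip_width: 0.045
```

>>> apply_moves --rows '[{"x": 0, "y": 0, "z": -0.04, "roll": 0}, {"x": 0, "y": 0, "z": -0.04, "roll": 0}, {"x": 0, "y": 0, "z": -0.02, "roll": 0}, {"x": 0, "y": 0, "z": 0, "roll": 0}, {"x": 0, "y": 0, "z": 0, "roll": 0}]'

```text
clock: 10.05
ee_pos: [0.4817, 0.3017, 0.1374]
eef_rot: [0.0, -0.153, 0.988, 0.0]
contact_force: [-0.5, 0.1, 0.7]
grip_width: 0.0451
```

>>> apply_moves --rows '[{"x": 0, "y": -0.004, "z": 0, "roll": -0.007}, {"x": 0, "y": 0, "z": -0.03, "roll": 0}, {"x": 0, "y": 0, "z": -0.025, "roll": 0}, {"x": 0, "y": 0, "z": -0.012, "roll": 0}, {"x": 0, "y": 0, "z": -0.007, "roll": 0}, {"x": 0, "y": 0, "z": 0, "roll": 0}, {"x": 0, "y": 0, "z": 0, "roll": 0}]'

```text
clock: 10.75
ee_pos: [0.4831, 0.2967, 0.0646]
eef_rot: [0.001, -0.149, 0.989, 0.0]
contact_force: [-0.4, 0.3, -0.4]
grip_width: 0.045
```

>>> apply_moves --rows '[{"x": 0, "y": 0, "z": 0, "roll": 0}, {"x": 0, "y": 0, "z": 0, "roll": 0}, {"x": 0, "y": 0, "z": 0, "roll": 0}, {"x": 0, "y": 0, "z": 0, "roll": 0}, {"x": 0, "y": 0, "z": 0, "roll": 0}, {"x": 0, "y": 0, "z": 0, "roll": 0}]' --gripper 0 --squeeze 60

```text
clock: 11.35
ee_pos: [0.4829, 0.2967, 0.0642]
eef_rot: [0.001, -0.149, 0.989, 0.0]
contact_force: [-0.1, 1.2, 6.3]
grip_width: 0.0109
```

>>> apply_moves --rows '[{"x": 0, "y": 0, "z": 0.01, "roll": 0}, {"x": 0, "y": 0, "z": 0.02, "roll": 0}, {"x": 0, "y": 0, "z": 0.035, "roll": 0}, {"x": 0, "y": 0, "z": 0.035, "roll": 0}, {"x": 0, "y": 0, "z": 0.035, "roll": 0}, {"x": 0, "y": 0, "z": 0.025, "roll": 0}, {"x": 0, "y": 0, "z": 0, "roll": 0}]'

```text
clock: 12.05
ee_pos: [0.4838, 0.2971, 0.2277]
eef_rot: [0.004, -0.149, 0.989, 0.001]
contact_force: [-0.2, -0.3, -0.8]
grip_width: 0.0108
```

>>> apply_moves --rows '[{"x": 0.004, "y": -0.02, "z": 0, "roll": -0.03}, {"x": 0.004, "y": -0.038, "z": 0, "roll": -0.035}, {"x": 0.004, "y": -0.038, "z": 0, "roll": -0.035}, {"x": 0.004, "y": -0.038, "z": 0, "roll": -0.035}, {"x": 0.004, "y": -0.038, "z": 0, "roll": -0.035}, {"x": 0.004, "y": -0.038, "z": 0, "roll": -0.035}, {"x": 0.004, "y": -0.038, "z": 0, "roll": -0.035}, {"x": 0.004, "y": -0.038, "z": 0, "roll": -0.035}]'

```text
clock: 12.85
ee_pos: [0.5129, 0.0089, 0.2208]
eef_rot: [-0.002, -0.011, 1.0, 0.0]
contact_force: [-0.2, -0.3, -1.0]
grip_width: 0.0107
```

>>> apply_moves --rows '[{"x": 0.004, "y": -0.038, "z": 0, "roll": -0.035}, {"x": 0.004, "y": -0.038, "z": 0, "roll": -0.035}, {"x": 0.004, "y": -0.038, "z": 0, "roll": -0.035}, {"x": 0.004, "y": -0.038, "z": 0, "roll": -0.035}, {"x": 0.004, "y": -0.038, "z": 0, "roll": -0.035}, {"x": 0.004, "y": -0.038, "z": 0, "roll": -0.035}, {"x": 0.001, "y": -0.038, "z": 0, "roll": -0.004}, {"x": 0, "y": -0.02, "z": 0, "roll": 0}]'

```text
clock: 13.65
ee_pos: [0.5379, -0.2781, 0.2202]
eef_rot: [-0.002, 0.096, 0.995, 0.001]
contact_force: [-0.2, 0.8, -1.8]
grip_width: 0.0112
```

>>> apply_moves --rows '[{"x": 0, "y": 0, "z": -0.03, "roll": 0}, {"x": 0, "y": 0, "z": -0.03, "roll": 0}, {"x": 0, "y": 0, "z": -0.015, "roll": 0}, {"x": 0, "y": 0, "z": 0, "roll": 0}, {"x": 0, "y": 0, "z": 0, "roll": 0}]'

```text
clock: 14.15
ee_pos: [0.539, -0.2751, 0.148]
eef_rot: [-0.0, 0.094, 0.996, 0.0]
contact_force: [0.0, -0.9, -0.7]
grip_width: 0.0114
```

```bash
python3 - <<'E'
from h import *
print(np.round(bot.read_state()['ee_pos'],4),np.round(bot.read_state()['eef_rot'],4))
o=np.array([.5405,-.275]);X=np.array([.982,-.189]);Y=np.array([.189,.982])
for n in('top','scene'):
    c=snap(n,n[0]+'3');W=cloud(c);z=W[...,2];p=W[...,:2]-o;u=p@X;v=p@Y
    for h in(.111,.116,.121):
        m=(abs(u)<.09)&(abs(v)<.06)&(abs(z-h)<.004)
        if m.sum()>40:
            r=cv2.minAreaRect((np.c_[u[m],v[m]]*1000).astype(np.float32));print(n,h,m.sum(),np.round(r[0],1),np.round(r[1],1),round(r[2],2),np.round([u[m].min(),u[m].max(),v[m].min(),v[m].max()],4))
a=cv2.imread('pics/s3.png')[210:370,70:250];b=cv2.imread('pics/t3.png')[130:290,320:470]
cv2.imwrite('pics/ze.png',cv2.resize(np.hstack([a,b]),None,fx=2.4,fy=2.4,interpolation=cv2.INTER_CUBIC))
E
```

```text
[ 0.539  -0.2751  0.148 ] [-4.000e-04  9.440e-02  9.955e-01  3.000e-04]
top 0.121 499 [-2.5 -0.2] [110.6  70.9] 0.56 [-0.0575  0.0528 -0.0359  0.0352]
scene 0.121 255 [20.9 -1.3] [69.8 69.2] 89.6 [-0.0139  0.0553 -0.0362  0.0337]
```

View pics/ze.png

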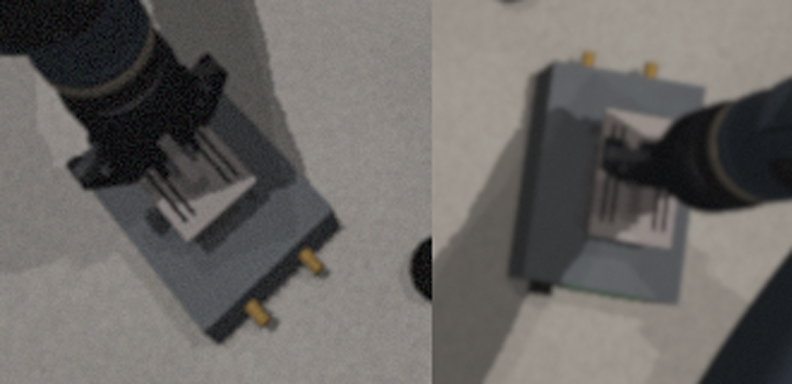

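The crop shows the cover held level over the bay. Both fits agree on about 1.5 mm more along +x and 0.5 mm in +y. Correcting and lowering.

>>> apply_moves --rows '[{"x": 0.0016, "y": 0.0004, "z": 0, "roll": 0}, {"x": 0, "y": 0, "z": -0.01, "roll": 0}, {"x": 0, "y": 0, "z": -0.01, "roll": 0}, {"x": 0, "y": 0, "z": -0.006, "roll": 0}, {"x": 0, "y": 0, "z": -0.004, "roll": 0}, {"x": 0, "y": 0, "z": 0, "roll": 0}]' --squeeze 90

```text
clock: 14.85
ee_pos: [0.54, -0.2749, 0.1166]
eef_rot: [-0.001, 0.095, 0.995, 0.001]
contact_force: [0.1, 0.5, -1.7]
grip_width: 0.0101
```

>>> apply_moves --rows '[{"x": 0, "y": 0, "z": -0.002, "roll": 0}, {"x": 0, "y": 0, "z": -0.002, "roll": 0}, {"x": 0, "y": 0, "z": -0.002, "roll": 0}, {"x": 0, "y": 0, "z": -0.002, "roll": 0}, {"x": 0, "y": 0, "z": 0, "roll": 0}]'

```text
clock: 15.35
ee_pos: [0.5413, -0.2757, 0.1112]
eef_rot: [0.001, 0.095, 0.995, -0.001]
contact_force: [0.0, -0.4, 2.9]
grip_width: 0.0102
```

>>> apply_moves --rows '[{"x": 0, "y": 0, "z": -0.002, "roll": 0}, {"x": 0, "y": 0, "z": -0.002, "roll": 0}, {"x": 0, "y": 0, "z": -0.002, "roll": 0}, {"x": 0, "y": 0, "z": -0.002, "roll": 0}, {"x": 0, "y": 0, "z": 0, "roll": 0}]'

```text
clock: 15.85
ee_pos: [0.5409, -0.2757, 0.1023]
eef_rot: [0.0, 0.095, 0.995, -0.001]
contact_force: [0.8, -0.4, 3.0]
grip_width: 0.0106
```

>>> apply_moves --rows '[{"x": 0, "y": 0, "z": -0.002, "roll": 0}, {"x": 0, "y": 0, "z": -0.002, "roll": 0}, {"x": 0, "y": 0, "z": -0.001, "roll": 0}, {"x": 0, "y": 0, "z": -0.001, "roll": 0}, {"x": 0, "y": 0, "z": 0, "roll": 0}]'

```text
clock: 16.35
ee_pos: [0.5403, -0.2752, 0.0983]
eef_rot: [0.0, 0.095, 0.996, -0.0]
contact_force: [-3.8, 2.5, 10.5]
grip_width: 0.0101
```

>>> apply_moves --rows '[{"x": 0, "y": 0, "z": -0.001, "roll": 0}, {"x": 0, "y": 0, "z": -0.001, "roll": 0}, {"x": 0, "y": 0, "z": 0, "roll": 0}]'

```text
clock: 16.65
ee_pos: [0.5404, -0.2752, 0.0983]
eef_rot: [0.0, 0.095, 0.996, -0.0]
contact_force: [-7.0, 3.2, 17.7]
grip_width: 0.0106
```

>>> apply_moves --rows '[{"x": 0, "y": 0, "z": -0.001, "roll": 0}, {"x": 0, "y": 0, "z": -0.001, "roll": 0}, {"x": 0, "y": 0, "z": 0, "roll": 0}]'

```text
clock: 16.95
ee_pos: [0.5403, -0.2752, 0.0983]
eef_rot: [0.001, 0.095, 0.996, -0.001]
contact_force: [-10.0, 5.4, 24.3]
grip_width: 0.0104
```

Hard stop at TCP 0.0983 against a predicted 0.0982 for home. A gentle upward tug will check the clips.

>>> apply_moves --rows '[{"x": 0, "y": 0, "z": 0.002, "roll": 0}, {"x": 0, "y": 0, "z": 0.002, "roll": 0}, {"x": 0, "y": 0, "z": 0.002, "roll": 0}, {"x": 0, "y": 0, "z": 0, "roll": 0}]'

```text
clock: 17.35
ee_pos: [0.5406, -0.2752, 0.0983]
eef_rot: [-0.0, 0.095, 0.996, 0.0]
contact_force: [-1.9, 0.4, 6.5]
grip_width: 0.0103
```

>>> apply_moves --rows '[{"x": 0, "y": 0, "z": 0.001, "roll": 0}, {"x": 0, "y": 0, "z": 0.001, "roll": 0}, {"x": 0, "y": 0, "z": 0.001, "roll": 0}, {"x": 0, "y": 0, "z": 0.001, "roll": 0}, {"x": 0, "y": 0, "z": 0, "roll": 0}]'

```text
clock: 17.85
ee_pos: [0.54, -0.2748, 0.0997]
eef_rot: [-0.001, 0.095, 0.996, 0.001]
contact_force: [1.5, -1.9, -7.9]
grip_width: 0.0099
```

The tug met 8 N of resistance with only 1.4 mm of play, so the clips hold. Pressing back down, releasing and backing off.

>>> apply_moves --rows '[{"x": 0, "y": 0, "z": -0.002, "roll": 0}, {"x": 0, "y": 0, "z": -0.002, "roll": 0}, {"x": 0, "y": 0, "z": -0.002, "roll": 0}, {"x": 0, "y": 0, "z": -0.002, "roll": 0}, {"x": 0, "y": 0, "z": 0, "roll": 0}]'

```text
clock: 18.35
ee_pos: [0.5409, -0.2753, 0.0983]
eef_rot: [0.001, 0.095, 0.996, -0.001]
contact_force: [-4.1, 3.1, 9.0]
grip_width: 0.0103
```

>>> apply_moves --rows '[{"x": 0, "y": 0, "z": 0.002, "roll": 0}, {"x": 0, "y": 0, "z": 0, "roll": 0}, {"x": 0, "y": 0, "z": 0, "roll": 0}, {"x": 0, "y": 0, "z": 0.003, "roll": 0}, {"x": 0, "y": 0, "z": 0.02, "roll": 0}, {"x": 0, "y": 0, "z": 0.04, "roll": 0}, {"x": 0, "y": 0, "z": 0.04, "roll": 0}, {"x": 0, "y": 0, "z": 0.04, "roll": 0}]' --gripper 0.04

```text
clock: 19.15
ee_pos: [0.5404, -0.2751, 0.24]
eef_rot: [-0.0, 0.095, 0.996, 0.0]
contact_force: [0.7, -0.1, 0.5]
grip_width: 0.0403
```

>>> apply_moves --rows '[{"x": -0.03, "y": 0.03, "z": 0, "roll": 0}, {"x": -0.03, "y": 0.03, "z": 0, "roll": 0}, {"x": -0.03, "y": 0.03, "z": 0, "roll": 0}, {"x": -0.03, "y": 0.03, "z": 0, "roll": 0}, {"x": -0.03, "y": 0.03, "z": 0, "roll": 0}, {"x": -0.03, "y": 0.03, "z": 0, "roll": 0}, {"x": -0.02, "y": 0.03, "z": 0, "roll": 0}, {"x": 0, "y": 0, "z": 0, "roll": 0}]'

```text
clock: 19.95
ee_pos: [0.3386, -0.0628, 0.2395]
eef_rot: [0.0, 0.093, 0.996, 0.0]
contact_force: [0.3, 0.4, 0.3]
grip_width: 0.0399
```

```bash
python3 - <<'E'
from h import *
o=np.array([.5405,-.275]);X=np.array([.982,-.189]);Y=np.array([.189,.982])
for n in('top','scene'):
    c=snap(n,n[0]+'4');W=cloud(c);z=W[...,2];p=W[...,:2]-o;u=p@X;v=p@Y
    R=(abs(u)<.05)&(abs(v)<.03)&(abs(v)>.012)
    pu=(abs(u)<.095)&(abs(v)<.065)&((abs(u)>.06)|(abs(v)>.04));
    print(n,'flange z',np.nanmedian(z[R&(z>.06)]),[round(float(np.nanmedian(z[R&(z>.06)&(s*u>.03)])),4) for s in(1,-1)],'pump',np.nanmedian(z[pu&(z>.06)&(z<.08)]))
    m=(abs(u)<.05)&(abs(v)<.03)&(z>.095)&(z<.108)
    if m.sum()>9:print('rib',m.sum(),np.round(cv2.minAreaRect((np.c_[u[m],v[m]]*1000).astype(np.float32)),1) if 0 else cv2.minAreaRect((np.c_[u[m],v[m]]*1000).astype(np.float32)))
cv2.imwrite('pics/t4b.png',cv2.resize(cv2.imread('pics/t4.png'),(800,600)))
E
```

```text
top flange z 0.07526271555132799 [0.075, 0.0755] pump 0.07029034189337316
rib 207 ((-0.6166973114013672, -0.22201967239379883), (13.445746421813965, 64.11224365234375), 88.89765167236328)
scene flange z 0.0748889392931015 [0.0748, 0.0748] pump 0.06968814556219002
rib 186 ((2.0265331268310547, -1.0612006187438965), (64.30111694335938, 11.880622863769531), 0.33898836374282837)
```

View pics/t4b.png

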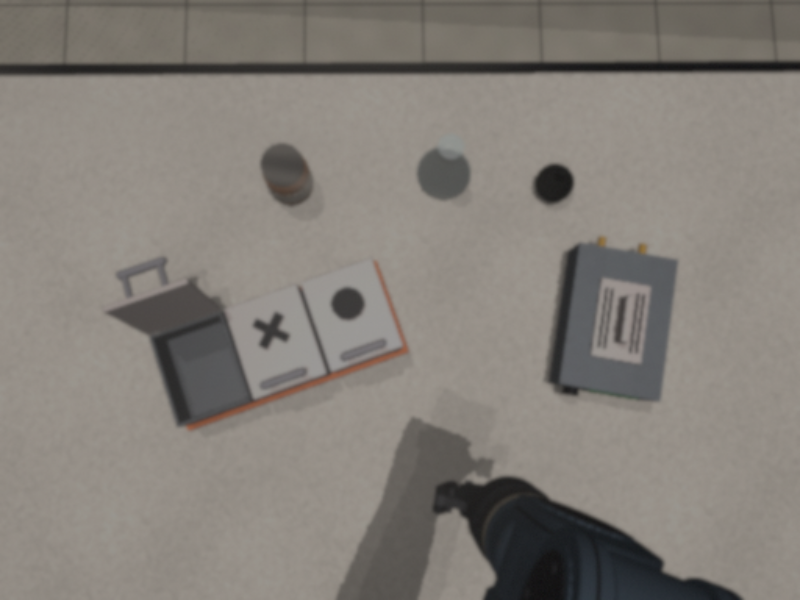

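The cover is home at (622,320), with its flange top 5 mm above the pump at both ends. The marked box is open and empty, the other two are shut, and the bystanders haven't moved.

```bash
python3 -c "
from cell import bot
print(bot.close_job())"
```

```text
the job is handed in; nothing more can be done
None
```

The grille cover is clipped into the pump's filter bay, and I've handed the job in at about 20 s on the robot's clock. I opened only the box marked with the oblong and rib, to about 1.7 rad. I then lifted the cover out by its rib, pressed it into the bay and let go.

**Last checks:**
- **Fully home:** the press ended on a hard stop at TCP height 98.3 mm, where 98.2 mm was predicted for home. Both cameras put the flange top about 5 mm above the pump's top, level at both ends.
- **Clips:** an upward pull of about 8 N before release lifted the cover only 1.4 mm. I then pressed it back down.
- **Surroundings:** in the last top picture the other two boxes are shut, and the flask, bulb and jar are where they started. The arm is clear of everything.

**Disagreements:**
- **Cover position:** the two cameras differ by about 2.6 mm on where the cover sits along the bay. That is wider than their stated 2 mm calibration, but it doesn't affect the height readings.
- **Sideways force:** during the hardest press the wrist also read about 11 N sideways, with 24 N down. Both are well under the limits.

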